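# Load and centre-punch a spinning-top blank

## Task

Slide the squared wooden blank along the jig's deck, without lifting it, until its nose drops into the pocket, and press its tail down past the sprung catch so that it lies fully home. Then swing the jig's locking lever shut across the blank, and squeeze the trigger on the upright grip to punch its end for the steel tip, and let go. Do not push or press the blank with more than 45 N, and leave the other things on the bench where they are.

Things in the scene. Friction and masses are not known exactly. Their poses are not given: they have to be found in the camera images.
- jig: Fixed wooden punching jig, slab 160 x 420 x 20 mm. Origin: underside (bench level), below the pocket's entry edge, on the blank's centre line; +y is the way the blank travels. In this frame, mm: loading deck top at z 36, y -195 to 0, x -70 to 90; pocket after it; steel punch head y 118 to 160, 70 wide, top z 66; upright grip at y 198; lever post at x 58, y 26, radius 14.
- pocket (a point): Centre of the pocket's floor (jig x 0, y 51.5, z 20 mm). Pocket: jig y 0 to 103, 59 mm wide, 16 mm deep below the deck; low end wall y 103 to 115, top level with the deck. Rails 12 mm thick on both sides (x 29.5 to 41.5), y -26 to 115, top z 56; before them on the deck flared guides 52 mm long (top z 56), mouth about 93 mm wide inside at y -74.
- catch_top (a point): Top of a sprung steel roller (radius 7, 32 mm wide, centre jig z 28 mm) that sticks out 4.5 mm from the pocket's entry wall. It holds the blank's tail up about 13 mm until the tail is pressed down with roughly 8 to 20 N; the blank's nose is by then against the end wall.
- blank: Loose squared wooden top blank, 56 mm (x) by 100 mm (y) by 48 mm high, about 240 g. Origin: centre of its underside. It starts on the deck, its y axis within 0.13 rad of the jig's; pushed skewed it can wedge between the guides. Fully home, its origin is at about x 0, y 52, z 20 mm in the jig's frame and its top at z 68.
- lever (a joint): Locking lever, steel bar with an upright wooden knob, turning level about a vertical axis at jig x 58, y 26 mm. rad; 0 = shut (pointing to jig -x, across the pocket), grows as it opens; at 1.57 it points to jig +y. It stays where it is left, about 2 N at the knob. Bar underside at z 71 mm, top at z 83.
- lever_knob (a point): Centre of the top of the lever's upright round knob, 22 mm in diameter; the knob stands from z 73 to z 123 mm, 112 mm from the lever's axis.
- trigger (a joint): Sprung trigger, a steel blade 22 mm wide (jig y) and 10 mm thick on the jig's -x side of the upright grip, hinged at its foot (jig x -25, y 198, z 73 mm), its top at z about 141 mm. rad; 0 = released, leaning 0.22 rad away from the grip; 0.22 = squeezed fully. It springs back; squeezing takes about 10 N.
- grip_point (a point): Centre of the top face of the fixed upright grip, 30 by 30 mm, top at z 145 mm. At z 125 the blade's outer face is about 41 mm to jig -x of this centre when released, 30 mm when squeezed; the grip's other face is 15 mm to +x.
- top: Bystander: loose lacquered spinning top, 68 mm across and 101 mm high, standing; origin centre of its underside.
- pot: Bystander: loose squat clay pot of black spindles, 116 mm across, about 130 mm high with spindles; origin centre of its underside.
- calipers: Bystander: loose brass calipers lying flat, 150 mm long (its y axis), 9 mm thick; origin on its underside, mid-length of the beam.

How it is judged:
By the outcome, as a careful person would: the job done as asked, in the order asked, and still so for the second after the job is handed in, with the robot touching nothing.
It also fails if it takes over 72 s, if anything falls off the work surface, if the arm or the gripper's body presses on something with over 40 N, if the wrist force passes 120 N, or if a joint passes its speed limit or range.

## Robot

A 6-joint arm with a two-finger parallel gripper is mounted at the origin on the work surface. World frame = base frame: x ahead of the robot, y to its left, z up, the work surface at z = 0. Lengths are in m, angles in rad, forces in N, time in s.
With the tool pointing down it reaches from about 0.3 to 0.775 m from the base axis. Payload 14.6 kg.
Tool frame: the origin (TCP) lies at the very end of the fingers, on their centre line; the grasp point (between the pads) lies 19 mm behind it (robot.grip_point_offset is the distance from the TCP to the grasp point, in m); z points along the fingers, y is the direction in which the jaws open and shut (so a half turn about z gives the same grasp; the last joint's range is limited). The gripper opens to 85 mm and grips with 20 to 120 N. Pads are 22 mm wide; open, the fingers measure 114 mm over their backs; the gripper's body (76 mm by 85 mm) begins 54 mm behind the grasp point. The pads swing forward as they close: fully open they stand 13 mm farther back than shut.
Start: joints at [-1.352, 0.3, 1.521, -0, 1.321, -0.067], TCP at [0.155, -0.528, 0.231] pointing down, gripper open.
Joint ranges: [-3.03, 3.03], [-0.79, 2.21], [0.23, 2.52], [-1.04, 4.18], [0, 3.07], [-2.55, 2.55]. Speed limits (rad/s): [2.22, 2.22, 2.57, 3.14, 3.14, 3.14].

## Interface

Orientations are given as a unit quaternion [x, y, z, w].
In Python, from bench import robot gives the robot as it stands.
- The arm moves only by the tool send_rows, never from a script. Its argument "rows" is a list of rows, each a list of 3 entries, a list of its own where there are three numbers: the shift along the world's x, y, z in m, then the turn, a rotation vector about the world's x, y, z in rad, then the finger opening in m, from 0 to 0.0854. A call has exactly 8 rows; each row shifts and turns the pose as measured when the row begins; what a row does not reach is not made up. A row lasts 1/8 s, in which the tool goes at most 62.5 mm and 10.7 degrees, less where a joint would pass 70% of its speed; a pose out of reach is approached as far as the arm can. A call with a gripper value outside its range is refused whole. The fingers move at their own pace and stop on an object; "newtons" is the grip in N (left out, the last holds). Time passes only in rows, so rows that do not move let the fingers close, or fill a call up. It gives the time, the measured TCP pose, the force and the opening at its end, in the units of the state.
- robot.get_obs(): the state, without advancing time (a new reading comes with each control period).
- robot.capture(name): name is "scene" or "top" or "wrist"; returns a dict with "frame" (384x512x3 uint8, red, green, blue), "camera_matrix" (3x3 intrinsics, pixels), "R" (3x3) and "t" (3): a world point X has camera coordinates R X + t. Camera axes: x right, y down, z forward; pixel columns grow to the right and rows downward; lengths in m; the calibration is good to about 2 mm. The wrist camera is an equidistant fisheye: a pixel r from the principal point sees the ray r / f radians off the axis. A picture is of the moment at which its call begins. There is no depth.
- robot.finish_job(): hands the job in, once; it reports no verdict.
The state is a dict: "time": time; "joint_pos": joint angles; "qvel": joint speeds; "effort": joint torques, N m; "ee_pos": TCP position; "tool_rot": TCP orientation; "contact_force": force on the tool from outside, world axes, zero at the start; "wrist_torque": the same for the moment, N m; "gripper_width": opening from 0.0 (shut) to 1.0 (fully open).
Only numpy, scipy, OpenCV 4.12 (cv2) and the standard library are available. Lean on these libraries where they do the work, as an engineer would, in place of code of your own. Each camera call takes 0.05 s, during which the arm holds its last target. There are 200 camera calls.

## Working session

There is one attempt and no reset: what is moved stays moved. The work goes in short steps, Python scripts to look and compute and a tool call to move; the robot and the scene stay as the last step left them, time stands still between calls to the robot, and variables do not carry over. Pictures are saved under pics/ and viewed, about 8 in all and at most 12, crops included, and the job is handed in when it is done.

Besides the shell and the picture viewer there is one more tool, called after ">>>" by a JSON object that holds its "method" and its "body", one argument or row to a line. send_rows: Moves the arm, as the interface text tells. Its arguments: {"type":"object","properties":{"rows":{"type":"array","items":{"type":"array"}},"newtons":{"type":"number"}},"required":["rows"]}

```bash
ls; mkdir -p pics; python3 - <<'E'
from bench import robot
import cv2,numpy as np,pickle
o=robot.get_obs();print(o)
for n in("scene","top"):
    c=robot.capture(n);pickle.dump(c,open(n+".pkl","wb"))
    cv2.imwrite(f"pics/{n}0.png",c["frame"][:,:,::-1]);print(n,c["camera_matrix"].tolist(),c["R"].round(4).tolist(),c["t"])
a=[cv2.imread(f"pics/{n}0.png") for n in("scene","top")]
E
```

```text
pics
{'time': 0.0, 'joint_pos': array([-1.35162847e+00,  3.00501928e-01,  1.52164561e+00, -3.86702971e-06,
        1.32067922e+00, -6.65827980e-02]), 'qvel': array([-7.45459386e-04,  6.77315169e-04,  1.32716356e-03,  8.24252142e-04,
       -1.71183342e-03, -6.06879611e-05]), 'effort': array([-2.95159138e-03, -5.43504095e+01, -3.61792803e+01, -1.82175904e-04,
        3.94936942e-03,  2.57524783e-05]), 'ee_pos': array([ 0.15498291, -0.52744816,  0.2306771 ]), 'tool_rot': array([ 9.89810415e-01,  1.42390177e-01, -4.88984731e-05, -6.15115157e-04]), 'contact_force': array([-0.81040415, -0.6523694 ,  0.10020116]), 'wrist_torque': array([-0.01350762,  0.00762627, -0.03315971]), 'gripper_width': 1.0018987219852808}
scene [[497.42390154523116, 0.0, 255.28463760859242], [0.0, 497.42390154523116, 193.2724010917674], [0.0, 0.0, 1.0]] [[0.859, 0.5115, 0.0219], [0.3512, -0.5576, -0.7521], [-0.3725, 0.6538, -0.6587]] [-0.43271159 -0.17578395  1.58371092]
top [[439.96643943669676, 0.0, 257.7079859244698], [0.0, 439.96643943669676, 188.40137053269], [0.0, 0.0, 1.0]] [[0.0284, -0.9995, -0.0116], [-0.9967, -0.0274, -0.0758], [0.0755, 0.0137, -0.9971]] [-0.10915502  0.58022659  1.32491887]
```

View pics/scene0.png

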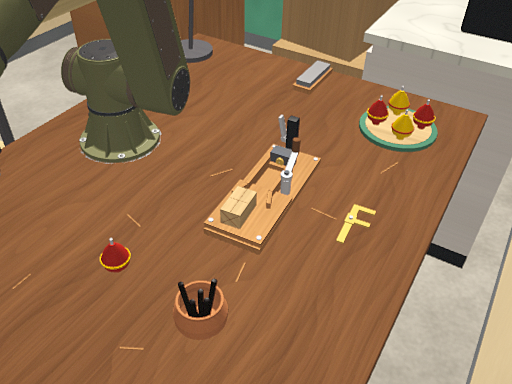

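View pics/top0.png

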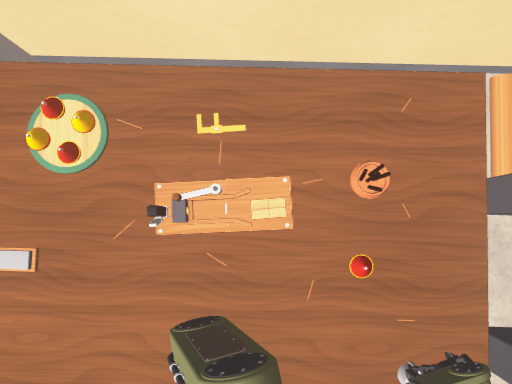

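```bash
python3 - <<'E'
import cv2
a=cv2.imread("pics/top0.png")[170:242,145:300]
cv2.imwrite("pics/top0c.png",cv2.resize(a,None,fx=5,fy=5,interpolation=cv2.INTER_CUBIC))
E
```

```text
(no output)
```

View pics/top0c.png

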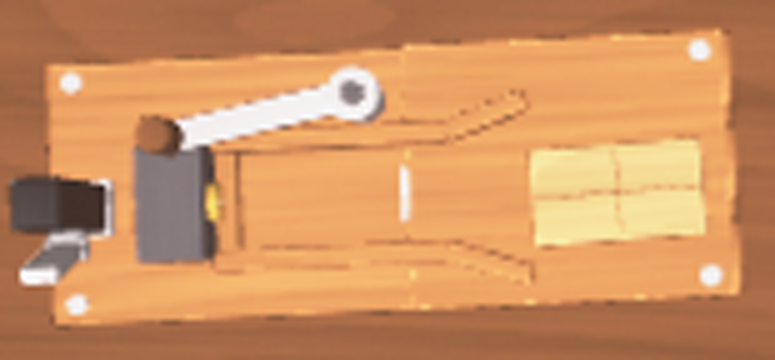

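```bash
cat > h.py <<'E'
import cv2,numpy as np
from scipy.optimize import least_squares
def ray(c,u,v,z,fish=False):
    K=c["camera_matrix"];x=(u-K[0,2])/K[0,0];y=(v-K[1,2])/K[1,1]
    if fish:
        r=np.hypot(x,y);s=np.tan(r)/r if r>1e-9 else 1;x*=s;y*=s   # r/f = angle
    R=c["R"];C=-R.T@c["t"];d=R.T@np.array([x,y,1.]);return C+d*(z-C[2])/d[2]
def proj(c,X,fish=False):
    p=c["R"]@np.array(X)+c["t"];K=c["camera_matrix"];x,y=p[:2]/p[2]
    if fish:
        r=np.hypot(x,y);s=np.arctan2(np.hypot(*p[:2]),p[2])/r;x*=s;y*=s
    return np.array([x*K[0,0]+K[0,2],y*K[1,1]+K[1,2]])
def fit2(P,Q): # Q = R P + t in the plane
    P,Q=np.array(P),np.array(Q);f=lambda s:(np.c_[np.cos(s[2])*P[:,0]-np.sin(s[2])*P[:,1]+s[0],np.sin(s[2])*P[:,0]+np.cos(s[2])*P[:,1]+s[1]]-Q).ravel()
    r=least_squares(f,[*Q.mean(0),0]);return r.x,r.fun.reshape(-1,2)
def J(s,p): # jig mm -> world m
    c,n=np.cos(s[2]),np.sin(s[2]);x,y,z=np.array(p)/1e3;return np.array([s[0]+c*x-n*y,s[1]+n*x+c*y,z])
E
python3 - <<'E'
from h import *;import pickle
c=pickle.load(open("top.pkl","rb"));print("cam",-c["R"].T@c["t"])
W=lambda u,v,z:ray(c,145-.4+u/5,170-.4+v/5,z/1e3)
L=[((48,66),(90,225,20)),((57,325),(-70,225,20)),((724,30),(90,-195,36)),((741,293),(-70,-195,36))]
P=[np.array(j[:2])/1e3 for _,j in L];Q=[W(*p,j[2])[:2] for p,j in L]
s,r=fit2(P,Q);print("jig",s,"res mm",(r*1e3).round(1).tolist())
np.save("jig.npy",s)
Ri=np.array([[np.cos(s[2]),np.sin(s[2])],[-np.sin(s[2]),np.cos(s[2])]])
tj=lambda u,v,z:(Ri@(W(u,v,z)[:2]-s[:2])*1e3).round(1)
print("post",tj(353,93,88),"knob",tj(157,134,123),"catch",tj(404,192,35),"grip",tj(35,205,145))
B=[(530,150),(698,140),(705,233),(537,246)]
b=[tj(*p,84) for p in B];print("blank",b,np.mean(b,0))
for n,p in dict(knob=(157,134)).items(): print(n,W(*p,123))
E
```

```text
cam [ 0.48141022 -0.11132453  1.36375906]
jig [ 0.51960782 -0.00353342  0.07724649] res mm [[0.3, 2.0], [-1.1, 2.5], [0.9, -3.0], [-0.2, -1.5]]
post [58.  29.1] knob [ 37.4 137.3] catch [0.9 6.3] grip [-2.000e-01  2.022e+02]
blank [array([ 19.9, -72.2]), array([  20.9, -170.2]), array([ -33.3, -171.4]), array([-36. , -73.6])] [  -7.125 -121.85 ]
knob [0.54630078 0.13626842 0.123     ]
```

>>> {"method": "send_rows", "body": {
  "rows": [
    [[0.03,0.036,0],[0,0,0.17],0.085],
    [[0.03,0.036,0],[0,0,0.17],0.085],
    [[0.03,0.036,0],[0,0,0.17],0.085],
    [[0.03,0.036,0],[0,0,0.17],0.085],
    [[0.03,0.036,0],[0,0,0.17],0.085],
    [[0.03,0.036,0],[0,0,0.17],0.085],
    [[0.03,0.036,0],[0,0,0.17],0.085],
    [[0.03,0.036,0],[0,0,0.17],0.085]
  ],
  "newtons": 20
}}

```text
time: 1.1
ee_pos: [0.3987, -0.2306, 0.2284]
tool_rot: [0.666, 0.746, -0.001, -0.002]
contact_force: [-0.2, -1.3, 0.9]
gripper_width: 0.991
```

>>> {"method": "send_rows", "body": {
  "rows": [
    [[0.03,0.026,0],[0,0,-0.02],0.085],
    [[0.03,0.026,0],[0,0,0],0.085],
    [[0.03,0.026,0],[0,0,0],0.085],
    [[0.025,0.022,0],[0,0,0],0.085],
    [[0.01,0.008,0],[0,0,0],0.085],
    [[0,0,0],[0,0,0],0.085],
    [[0,0,0],[0,0,0],0.085],
    [[0,0,0],[0,0,0],0.085]
  ]
}}

```text
time: 2.1
ee_pos: [0.5266, -0.1175, 0.2268]
tool_rot: [0.672, 0.741, -0.002, -0.004]
contact_force: [0.0, 0.1, 0.5]
gripper_width: 0.994
```

```bash
python3 - <<'E'
from bench import robot
import cv2,pickle
c=robot.capture("wrist");pickle.dump(c,open("w1.pkl","wb"))
cv2.imwrite("pics/w1.png",cv2.resize(c["frame"][:,:,::-1],(768,576),interpolation=cv2.INTER_CUBIC))
print(c["camera_matrix"],-c["R"].T@c["t"]);o=robot.get_obs();print(o["ee_pos"],o["tool_rot"],o["contact_force"])
E
```

```text
[[297.31863964   0.         253.15747316]
 [  0.         297.31863964 193.06766808]
 [  0.           0.           1.        ]] [ 0.51909644 -0.0349643   0.36980913]
[ 0.52663251 -0.11749195  0.22685991] [ 0.67165687  0.74085117 -0.00206822 -0.00350925] [-0.87057308  0.32267901 -0.56720577]
```

View pics/w1.png

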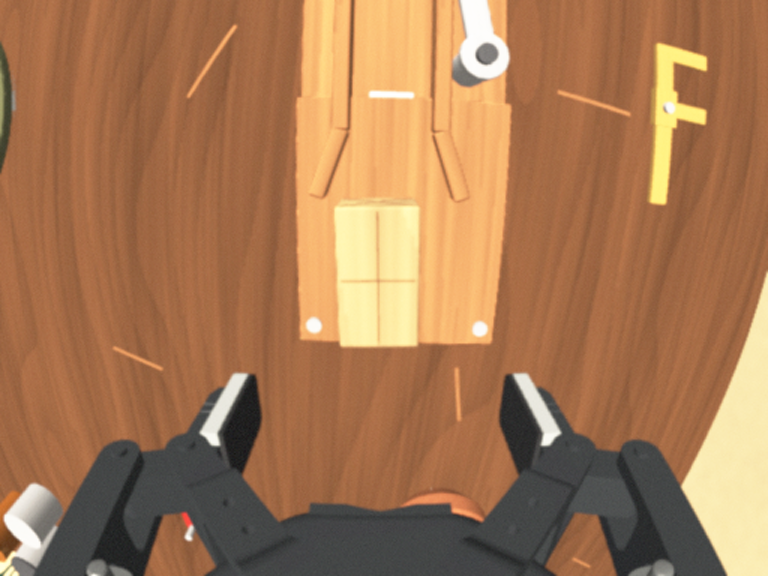

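```bash
python3 - <<'E'
from h import *;import pickle
c=pickle.load(open("w1.pkl","rb"))
W=lambda u,v,z:ray(c,(u+.5)/1.5-.5,(v+.5)/1.5-.5,z/1e3,True)
L=[((297,97),(-70,0,36)),((510,103),(90,0,36)),((301,340),(-70,-195,36)),((492,342),(90,-195,36))]
s,r=fit2([np.array(j[:2])/1e3 for _,j in L],[W(*p,j[2])[:2] for p,j in L]);print("jig",s,(r*1e3).round(1).tolist())
np.save("jig.npy",s)
Ri=np.array([[np.cos(s[2]),np.sin(s[2])],[-np.sin(s[2]),np.cos(s[2])]])
tj=lambda u,v,z:(Ri@(W(u,v,z)[:2]-s[:2])*1e3).round(1)
print("catch",tj(391,95,34),"post",tj(486,54,90),"guides",tj(322,196,56),tj(460,200,56))
b=[tj(*p,84) for p in[(336,205),(419,205),(418,346),(341,347)]];print("blank",b,np.mean(b,0))
for p in[(-7,-125,84),(0,-125,84),(0,0,0)]:print(p,J(s,p))
E
```

```text
jig [0.52093387 0.00163691 0.08237126] [[-1.0, 0.4], [0.4, 0.1], [0.5, 0.2], [0.0, -0.7]]
catch [0.3 0.8] post [58.  24.7] guides [-47.5 -73.5] [ 50.5 -74.3]
blank [array([-34.6, -76.1]), array([ 19. , -75.1]), array([  22.6, -175.1]), array([ -32.3, -177. ])] [  -6.325 -125.825]
(-7, -125, 84) [ 0.52424237 -0.12351522  0.084     ]
(0, -125, 84) [ 0.53121863 -0.12293927  0.084     ]
(0, 0, 0) [0.52093387 0.00163691 0.        ]
```

>>> {"method": "send_rows", "body": {
  "rows": [
    [[-0.001,-0.004,-0.04],[0,0,0.01],0.085],
    [[0,-0.002,-0.045],[0,0,0],0.085],
    [[0,-0.001,-0.045],[0,0,0],0.085],
    [[0,0,-0.025],[0,0,0],0.085],
    [[0,0,-0.01],[0,0,0],0.085],
    [[0,0,0],[0,0,0],0.085],
    [[0,0,0],[0,0,0],0.085],
    [[0,0,0],[0,0,0],0.085]
  ]
}}

```text
time: 3.15
ee_pos: [0.5254, -0.1277, 0.0618]
tool_rot: [0.669, 0.743, -0.0, 0.0]
contact_force: [0.5, -0.1, -0.1]
gripper_width: 0.998
```

>>> {"method": "send_rows", "body": {
  "rows": [
    [[0,0,0],[0,0,0],0.065],
    [[0,0,0],[0,0,0],0.05],
    [[0,0,0],[0,0,0],0.05],
    [[0,0,0],[0,0,0],0.05],
    [[0,0,0],[0,0,0],0.05],
    [[0,0,0],[0,0,0],0.05],
    [[0,0,0],[0,0,0],0.05],
    [[0,0,0],[0,0,0],0.05]
  ],
  "newtons": 20
}}

```text
time: 4.15
ee_pos: [0.5259, -0.1277, 0.0629]
tool_rot: [0.669, 0.743, -0.0, 0.001]
contact_force: [0.3, 0.3, 0.6]
gripper_width: 0.648
```

>>> {"method": "send_rows", "body": {
  "rows": [
    [[0.003,0.001,0],[0,0,-0.01],0.05],
    [[0.003,0.004,0],[0,0,-0.012],0.05],
    [[-0.0005,0.008,0],[0,0,0],0.05],
    [[-0.0005,0.008,0],[0,0,0],0.05],
    [[-0.0005,0.008,0],[0,0,0],0.05],
    [[-0.0005,0.008,0],[0,0,0],0.05],
    [[0,0.003,0],[0,0,0],0.05],
    [[0,0,0],[0,0,0],0.05]
  ]
}}

```text
time: 5.15
ee_pos: [0.5302, -0.0844, 0.0629]
tool_rot: [0.678, 0.735, -0.0, 0.001]
contact_force: [0.2, -1.2, -0.0]
gripper_width: 0.651
```

>>> {"method": "send_rows", "body": {
  "rows": [
    [[-0.001,0.003,0],[0,0,0],0.05],
    [[-0.001,0.003,0],[0,0,0],0.05],
    [[-0.001,0.003,0],[0,0,0],0.05],
    [[0,0.003,0],[0,0,0],0.05],
    [[0,0.003,0],[0,0,0],0.05],
    [[0,0,0],[0,0,0],0.05],
    [[0,0,0],[0,0,0],0.05],
    [[0,0,0],[0,0,0],0.05]
  ]
}}

```text
time: 6.15
ee_pos: [0.5269, -0.0687, 0.0629]
tool_rot: [0.678, 0.735, -0.0, 0.001]
contact_force: [-0.4, 1.4, -0.5]
gripper_width: 0.648
```

>>> {"method": "send_rows", "body": {
  "rows": [
    [[-0.0005,0.006,0],[0,0,0],0.05],
    [[-0.0005,0.006,0],[0,0,0],0.05],
    [[-0.0005,0.006,0],[0,0,0],0.05],
    [[-0.0005,0.006,0],[0,0,0],0.05],
    [[-0.0005,0.006,0],[0,0,0],0.05],
    [[-0.0005,0.006,0],[0,0,0],0.05],
    [[0,0,0],[0,0,0],0.05],
    [[0,0,0],[0,0,0],0.065]
  ]
}}

```text
time: 7.15
ee_pos: [0.5237, -0.0298, 0.0628]
tool_rot: [0.678, 0.735, -0.0, 0.001]
contact_force: [0.8, -1.0, -0.6]
gripper_width: 0.76
```

>>> {"method": "send_rows", "body": {
  "rows": [
    [[0,0,0],[0,0,0],0.075],
    [[0,0,0.025],[0,0,0],0.075],
    [[0,0,0.03],[0,0,0],0.075],
    [[0.002,-0.025,0],[0,0,0],0.04],
    [[0.002,-0.03,0],[0,0,0],0.02],
    [[0.002,-0.025,0],[0,0,0],0.02],
    [[0,0,0],[0,0,0],0.02],
    [[0,0,0],[0,0,0],0.02]
  ]
}}

```text
time: 8.15
ee_pos: [0.5296, -0.1125, 0.1199]
tool_rot: [0.678, 0.735, 0.0, 0.001]
contact_force: [-0.1, 0.8, -0.3]
gripper_width: 0.235
```

>>> {"method": "send_rows", "body": {
  "rows": [
    [[0,0,-0.02],[0,0,0],0.02],
    [[0,0,-0.02],[0,0,0],0.02],
    [[0,0,-0.02],[0,0,0],0.02],
    [[0,0,-0.005],[0,0,0],0.02],
    [[0,0,0],[0,0,0],0.02],
    [[0,0,0],[0,0,0],0.02],
    [[0,0,0],[0,0,0],0.02],
    [[0,0,0],[0,0,0],0.02]
  ]
}}

```text
time: 9.15
ee_pos: [0.5308, -0.1089, 0.056]
tool_rot: [0.677, 0.736, 0.001, 0.003]
contact_force: [0.5, -0.6, 0.2]
gripper_width: 0.235
```

```bash
python3 - <<'E'
from bench import robot
import cv2,pickle
c=robot.capture("wrist");pickle.dump(c,open("w2.pkl","wb"))
cv2.imwrite("pics/w2.png",c["frame"][:,:,::-1])
c=robot.capture("scene");cv2.imwrite("pics/s2.png",cv2.resize(c["frame"][90:270,170:370,::-1],None,fx=4,fy=3.3))
print(robot.get_obs()["ee_pos"],robot.get_obs()["contact_force"])
E
```

```text
[ 0.53071473 -0.10887329  0.05581877] [-0.20729246  0.50032621 -0.47884726]
```

View pics/w2.png

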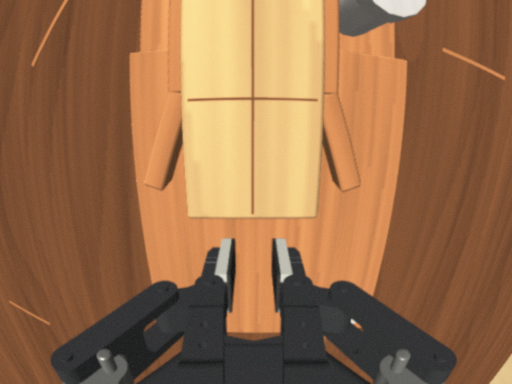

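>>> {"method": "send_rows", "body": {
  "rows": [
    [[-0.0005,0.004,-0.006],[0,0,0],0.02],
    [[-0.0005,0.007,-0.004],[0,0,0],0.02],
    [[-0.0005,0.007,0],[0,0,0],0.02],
    [[-0.0005,0.007,0],[0,0,0],0.02],
    [[-0.0005,0.007,0],[0,0,0],0.02],
    [[-0.0005,0.007,0],[0,0,0],0.02],
    [[-0.0005,0.007,0],[0,0,0],0.02],
    [[-0.0005,0.007,0],[0,0,0],0.02]
  ]
}}

```text
time: 10.25
ee_pos: [0.5265, -0.0524, 0.0453]
tool_rot: [0.677, 0.736, 0.001, 0.003]
contact_force: [0.4, -1.2, 0.2]
gripper_width: 0.24
```

>>> {"method": "send_rows", "body": {
  "rows": [
    [[-0.0008,0.006,0],[0,0,0],0.02],
    [[-0.0008,0.006,0],[0,0,0],0.02],
    [[-0.0006,0.006,0],[0,0,0],0.02],
    [[-0.0006,0.006,0],[0,0,0],0.02],
    [[-0.0005,0.005,0],[0,0,0],0.02],
    [[-0.0003,0.003,0],[0,0,0],0.02],
    [[0,0.002,0],[0,0,0],0.02],
    [[0,0.001,0],[0,0,0],0.02]
  ]
}}

```text
time: 11.25
ee_pos: [0.5224, -0.0146, 0.0451]
tool_rot: [0.676, 0.736, 0.001, 0.003]
contact_force: [0.5, -1.5, -1.1]
gripper_width: 0.233
```

>>> {"method": "send_rows", "body": {
  "rows": [
    [[0,0.002,0],[0,0,0],0.02],
    [[0,0.002,0],[0,0,0],0.02],
    [[0,0.002,0],[0,0,0],0.02],
    [[0,0.001,0],[0,0,0],0.02],
    [[0,0.001,0],[0,0,0],0.02],
    [[0,0.001,0],[0,0,0],0.02],
    [[0,0,0],[0,0,0],0.02],
    [[0,0,0],[0,0,0],0.02]
  ]
}}

```text
time: 12.25
ee_pos: [0.5223, -0.0057, 0.045]
tool_rot: [0.677, 0.736, 0.0, 0.003]
contact_force: [-0.0, -2.3, -1.6]
gripper_width: 0.233
```

```bash
python3 - <<'E'
from bench import robot
import cv2,pickle
c=robot.capture("wrist");a=c["frame"][:,:,::-1]
c=robot.capture("scene");b=cv2.resize(c["frame"][140:250,200:330,::-1],(454,384),interpolation=cv2.INTER_CUBIC)
import numpy as np
cv2.imwrite("pics/s3.png",cv2.resize(np.hstack([a,b]),(800,318)))
o=robot.get_obs();print(o["ee_pos"],o["contact_force"])
E
```

```text
[ 0.52230396 -0.00565106  0.04498828] [-0.67066268 -2.05471703 -0.08500566]
```

View pics/s3.png

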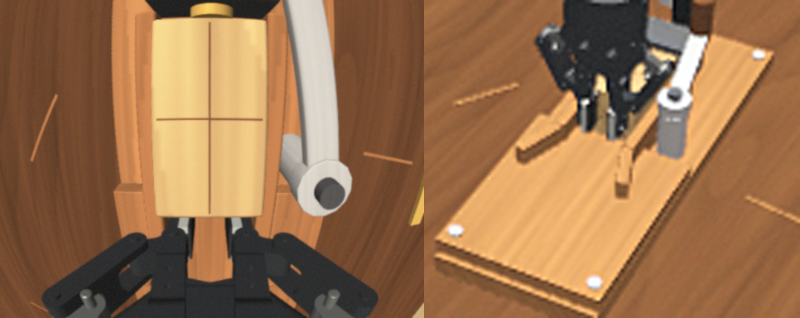

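>>> {"method": "send_rows", "body": {
  "rows": [
    [[0,0.001,0],[0,0,0],0.02],
    [[0,0.001,0],[0,0,0],0.02],
    [[0,0.001,0],[0,0,0],0.02],
    [[0,0,0],[0,0,0],0.02],
    [[0,0,0],[0,0,0],0.02],
    [[0,0,0],[0,0,0],0.02],
    [[0,0,0],[0,0,0],0.02],
    [[0,0,0],[0,0,0],0.02]
  ]
}}

```text
time: 13.35
ee_pos: [0.5224, -0.0056, 0.0454]
tool_rot: [0.677, 0.736, -0.001, 0.005]
contact_force: [-0.4, -3.6, -1.3]
gripper_width: 0.233
```

>>> {"method": "send_rows", "body": {
  "rows": [
    [[0,0.003,0],[0,0,0],0.02],
    [[0,0.003,0],[0,0,0],0.02],
    [[0,0.003,0],[0,0,0],0.02],
    [[0,0.003,0],[0,0,0],0.02],
    [[0,0.003,0],[0,0,0],0.02],
    [[0,0.003,0],[0,0,0],0.02],
    [[0,0.003,0],[0,0,0],0.02],
    [[0,0.003,0],[0,0,0],0.02]
  ]
}}

```text
time: 14.35
ee_pos: [0.5234, -0.0044, 0.0487]
tool_rot: [0.676, 0.736, -0.014, 0.017]
contact_force: [-5.1, -30.6, 4.1]
gripper_width: 0.236
```

>>> {"method": "send_rows", "body": {
  "rows": [
    [[0,-0.003,0],[0,0,0],0.02],
    [[0,-0.006,0],[0,0,0],0.02],
    [[0,-0.006,0],[0.02,0,0],0.02],
    [[0,0,0.02],[0.02,0,0],0],
    [[0,0,0.025],[0,0,0],0],
    [[0,0,0.02],[0,0,0],0],
    [[0,0,0],[0,0,0],0],
    [[0,0,0],[0,0,0],0]
  ]
}}

```text
time: 15.35
ee_pos: [0.523, -0.0201, 0.1145]
tool_rot: [0.677, 0.736, 0.004, 0.001]
contact_force: [-0.2, 0.3, 0.0]
gripper_width: 0.001
```

>>> {"method": "send_rows", "body": {
  "rows": [
    [[-0.001,0.012,0],[0,0,0],0],
    [[-0.001,0.012,0],[0,0,0],0],
    [[-0.001,0.008,0],[0,0,0],0],
    [[0,0,-0.012],[0,0,0],0],
    [[0,0,-0.01],[0,0,0],0],
    [[0,0,-0.005],[0,0,0],0],
    [[0,0,0],[0,0,0],0],
    [[0,0,0],[0,0,0],0]
  ]
}}

```text
time: 16.35
ee_pos: [0.5187, 0.0144, 0.0828]
tool_rot: [0.676, 0.736, 0.002, -0.001]
contact_force: [-0.1, -1.3, -0.3]
gripper_width: -0.001
```

>>> {"method": "send_rows", "body": {
  "rows": [
    [[0,0,-0.002],[0,0,0],0],
    [[0,0,-0.002],[0,0,0],0],
    [[0,0,-0.002],[0,0,0],0],
    [[0,0,-0.002],[0,0,0],0],
    [[0,0,-0.002],[0,0,0],0],
    [[0,0,-0.002],[0,0,0],0],
    [[0,0,-0.002],[0,0,0],0],
    [[0,0,-0.002],[0,0,0],0]
  ]
}}

```text
time: 17.35
ee_pos: [0.5198, 0.0136, 0.0679]
tool_rot: [0.677, 0.736, 0.003, 0.001]
contact_force: [-7.8, -1.3, 28.8]
gripper_width: -0.001
```

>>> {"method": "send_rows", "body": {
  "rows": [
    [[0,0,0.005],[0,0,0],0],
    [[0,0,0.02],[0,0,0],0],
    [[0,0,0.03],[0,0,0],0],
    [[0.003,0,0.03],[0,0,0],0.04],
    [[0.003,0,0.02],[0,0,0],0.04],
    [[0,0,0],[0,0,0],0.04],
    [[0,0,0],[0,0,0],0.04],
    [[0,0,0],[0,0,0],0.04]
  ]
}}

```text
time: 18.35
ee_pos: [0.5246, 0.0139, 0.1742]
tool_rot: [0.677, 0.736, 0.002, -0.001]
contact_force: [-0.6, -0.5, -0.4]
gripper_width: 0.472
```

```bash
python3 - <<'E'
from bench import robot
import cv2,pickle
c=robot.capture("wrist");pickle.dump(c,open("w4.pkl","wb"))
cv2.imwrite("pics/w4.png",cv2.resize(c["frame"][:,:,::-1],(768,576),interpolation=cv2.INTER_CUBIC))
o=robot.get_obs();print(o["ee_pos"],o["tool_rot"],o["contact_force"])
E
```

```text
[0.5245605  0.0138692  0.17411974] [ 0.67651619  0.73642394  0.00222158 -0.0008313 ] [-0.30435884 -0.74650939 -0.50217951]
```

View pics/w4.png

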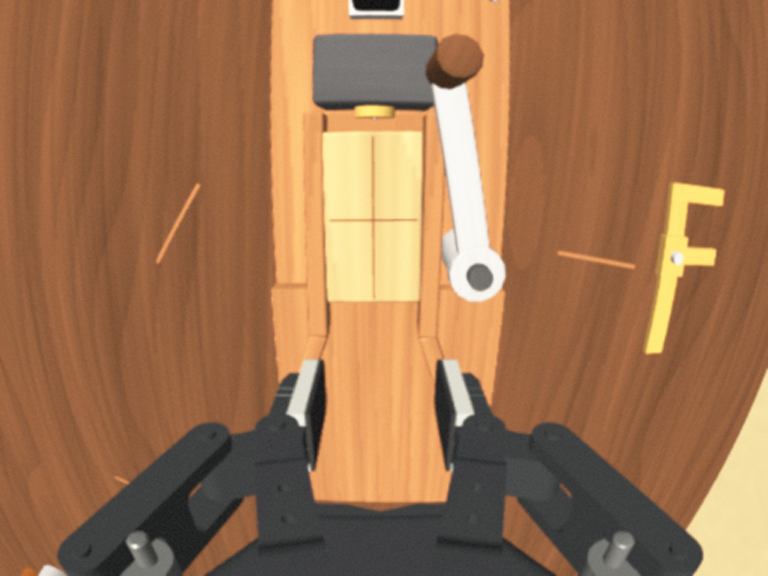

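```bash
python3 - <<'E'
from h import *;import pickle
c=pickle.load(open("w4.pkl","rb"));s=np.load("jig.npy")
W=lambda u,v,z:ray(c,(u+.5)/1.5-.5,(v+.5)/1.5-.5,z/1e3,True)
Ri=np.array([[np.cos(s[2]),np.sin(s[2])],[-np.sin(s[2]),np.cos(s[2])]])
tj=lambda u,v,z:(Ri@(W(u,v,z)[:2]-s[:2])*1e3).round(1)
k=tj(460,59,123);print("knob",k,W(460,59,123),"post",tj(479,277,90),"th",np.arctan2(k[1]-26,58-k[0]),np.hypot(k[1]-26,58-k[0]))
print("blank",[tj(*p,68) for p in[(322,132),(421,132),(419,300),(327,301)]])
for th in np.linspace(1.37,0,9):print(round(th,2),J(s,(58-112*np.cos(th),26+112*np.sin(th),0)).round(4),"jaw",round(np.pi/2-th+s[2],3))
print("grip c -7.5",J(s,(-7.5,198,0)))
E
```

```text
knob [ 38.4 133.6] [0.54826427 0.13789958 0.123     ] post [58.3 25.3] th 1.390615708924456 109.37056276713584
blank [array([-27.5, 102. ]), array([ 26.9, 101.9]), array([28.,  4.]), array([-26.9,   3.3])]
1.37 [0.5453 0.1399 0.    ] jaw 0.283
1.2 [0.5274 0.133  0.    ] jaw 0.454
1.03 [0.511  0.1231 0.    ] jaw 0.626
0.86 [0.4965 0.1106 0.    ] jaw 0.797
0.68 [0.4843 0.0958 0.    ] jaw 0.968
0.51 [0.4749 0.0792 0.    ] jaw 1.139
0.34 [0.4684 0.0611 0.    ] jaw 1.311
0.17 [0.465  0.0423 0.    ] jaw 1.482
0.0 [0.465  0.0231 0.    ] jaw 1.653
grip c -7.5 [0.49716822 0.19834848 0.        ]
```

>>> {"method": "send_rows", "body": {
  "rows": [
    [[0.004,0.025,0],[0,0,0.05],0.045],
    [[0.005,0.026,0],[0,0,0.05],0.045],
    [[0.005,0.026,0],[0,0,0.05],0.045],
    [[0.004,0.025,0],[0,0,0.03],0.045],
    [[0.003,0.016,0],[0,0,0],0.045],
    [[0,0,0],[0,0,0],0.045],
    [[0,0,0],[0,0,0],0.045],
    [[0,0,0],[0,0,0],0.045]
  ]
}}

```text
time: 19.4
ee_pos: [0.5446, 0.1335, 0.1702]
tool_rot: [0.607, 0.795, -0.0, -0.003]
contact_force: [-0.5, 0.3, 0.6]
gripper_width: 0.526
```

>>> {"method": "send_rows", "body": {
  "rows": [
    [[0.003,0.006,0],[0,0,0],0.045],
    [[0,0,-0.02],[0,0,0],0.045],
    [[0,0,-0.02],[0,0,0],0.045],
    [[0,0,-0.02],[0,0,0],0.045],
    [[0,0,-0.013],[0,0,0],0.045],
    [[0,0,-0.003],[0,0,0],0.028],
    [[0,0,0],[0,0,0],0.028],
    [[0,0,0],[0,0,0],0.028]
  ]
}}

```text
time: 20.4
ee_pos: [0.5496, 0.1395, 0.0941]
tool_rot: [0.608, 0.794, 0.001, -0.002]
contact_force: [0.3, -0.3, -0.3]
gripper_width: 0.326
```

>>> {"method": "send_rows", "body": {
  "rows": [
    [[-0.013,-0.003,0],[0,0,0.085],0.028],
    [[-0.009,-0.004,0],[0,0,0.085],0.028],
    [[-0.0085,-0.005,0],[0,0,0.085],0.028],
    [[-0.008,-0.005,0],[0,0,0.085],0.028],
    [[-0.0075,-0.006,0],[0,0,0.085],0.028],
    [[-0.007,-0.0065,0],[0,0,0.085],0.028],
    [[-0.0065,-0.007,0],[0,0,0.085],0.028],
    [[-0.006,-0.0075,0],[0,0,0.085],0.028]
  ]
}}

```text
time: 21.4
ee_pos: [0.4858, 0.0958, 0.099]
tool_rot: [0.298, 0.955, 0.005, 0.002]
contact_force: [1.2, 1.3, -1.7]
gripper_width: 0.326
```

>>> {"method": "send_rows", "body": {
  "rows": [
    [[-0.005,-0.008,-0.002],[0,0,0.085],0.028],
    [[-0.005,-0.0085,-0.002],[0,0,0.085],0.028],
    [[-0.0035,-0.009,-0.001],[0,0,0.085],0.028],
    [[-0.003,-0.009,-0.001],[0,0,0.085],0.028],
    [[-0.002,-0.0095,-0.001],[0,0,0.085],0.028],
    [[-0.0015,-0.0095,0],[0,0,0.085],0.028],
    [[0,-0.0095,0],[0,0,0.085],0.028],
    [[0,-0.0095,0],[0,0,0.08],0.028]
  ]
}}

```text
time: 22.4
ee_pos: [0.4677, 0.0234, 0.0976]
tool_rot: [-0.047, 0.999, 0.01, 0.005]
contact_force: [-0.4, 2.6, -1.8]
gripper_width: 0.33
```

>>> {"method": "send_rows", "body": {
  "rows": [
    [[0,-0.0015,0],[0,0,0],0.028],
    [[0,-0.0015,0],[0,0,0],0.028],
    [[0,-0.0015,0],[0,0,0],0.028],
    [[0,-0.0015,0],[0,0,0],0.028],
    [[0,-0.0015,0],[0,0,0],0.028],
    [[0,-0.0015,0],[0,0,0],0.028],
    [[0,0,0],[0,0,0],0.028],
    [[0,0,0],[0,0,0],0.028]
  ]
}}

```text
time: 23.4
ee_pos: [0.4678, 0.0213, 0.0983]
tool_rot: [-0.042, 0.999, 0.015, 0.006]
contact_force: [0.7, 0.1, 0.6]
gripper_width: 0.328
```

>>> {"method": "send_rows", "body": {
  "rows": [
    [[0,-0.003,0],[0,0,0],0.028],
    [[0,-0.003,0],[0,0,0],0.028],
    [[0,-0.003,0],[0,0,0],0.028],
    [[0,-0.003,0],[0,0,0],0.028],
    [[0,-0.003,0],[0,0,0],0.028],
    [[0,-0.003,0],[0,0,0],0.028],
    [[0,-0.003,0],[0,0,0],0.028],
    [[0,-0.003,0],[0,0,0],0.028]
  ]
}}

```text
time: 24.4
ee_pos: [0.4678, 0.0207, 0.098]
tool_rot: [-0.04, 0.999, 0.036, 0.007]
contact_force: [3.4, 35.2, -4.3]
gripper_width: 0.329
```

>>> {"method": "send_rows", "body": {
  "rows": [
    [[0,0.003,0],[0,0,0],0.045],
    [[0,0,0],[0,0,0],0.045],
    [[0,0,0.005],[-0.03,0,0],0.045],
    [[0,0,0.025],[-0.03,0.01,0],0.045],
    [[0,0,0.03],[0,0,0],0.045],
    [[0,0,0.03],[0,0,0],0.045],
    [[0,0,0.02],[0,0,0],0.06],
    [[0,0,0],[0,0,0],0.07]
  ]
}}

```text
time: 25.4
ee_pos: [0.4679, 0.022, 0.2136]
tool_rot: [-0.038, 0.999, -0.0, 0.001]
contact_force: [0.7, -0.2, 0.5]
gripper_width: 0.819
```

>>> {"method": "send_rows", "body": {
  "rows": [
    [[0.003,0.02,0],[0,0,-0.17],0.085],
    [[0.003,0.02,0],[0,0,-0.17],0.085],
    [[0.003,0.02,0],[0,0,-0.17],0.085],
    [[0.003,0.02,0],[0,0,-0.17],0.085],
    [[0.003,0.02,0],[0,0,-0.17],0.085],
    [[0.003,0.02,0],[0,0,-0.17],0.085],
    [[0.003,0.02,0],[0,0,-0.17],0.085],
    [[0.003,0.015,0],[0,0,-0.17],0.085]
  ]
}}

```text
time: 26.4
ee_pos: [0.4903, 0.1791, 0.2059]
tool_rot: [0.619, 0.786, -0.006, -0.002]
contact_force: [1.0, 0.4, 0.0]
gripper_width: 0.996
```

>>> {"method": "send_rows", "body": {
  "rows": [
    [[0.002,0.006,0],[0,0,-0.08],0.085],
    [[0.002,0.006,0],[0,0,-0.074],0.085],
    [[0.002,0.005,0],[0,0,0],0.085],
    [[0,0,0],[0,0,0],0.085],
    [[0,0,0],[0,0,0],0.085],
    [[0,0,0],[0,0,0],0.085],
    [[0,0,0],[0,0,0],0.085],
    [[0,0,0],[0,0,0],0.085]
  ]
}}

```text
time: 27.4
ee_pos: [0.4955, 0.196, 0.2016]
tool_rot: [0.679, 0.735, -0.009, -0.002]
contact_force: [-0.6, 0.5, 0.1]
gripper_width: 0.997
```

```bash
python3 - <<'E'
from bench import robot
import cv2,numpy as np
a=robot.capture("wrist")["frame"][:,:,::-1]
c=robot.capture("scene");b=cv2.resize(c["frame"][90:250,190:350,::-1],(384,384),interpolation=cv2.INTER_CUBIC)
cv2.imwrite("pics/s5.png",cv2.resize(np.hstack([a,b]),(800,343)))
o=robot.get_obs();print(o["ee_pos"],o["tool_rot"],o["contact_force"])
E
```

```text
[0.49556212 0.19609917 0.20158839] [ 0.67851258  0.73453047 -0.00903724 -0.00199874] [ 0.80945073  0.07769191 -0.85864415]
```

View pics/s5.png

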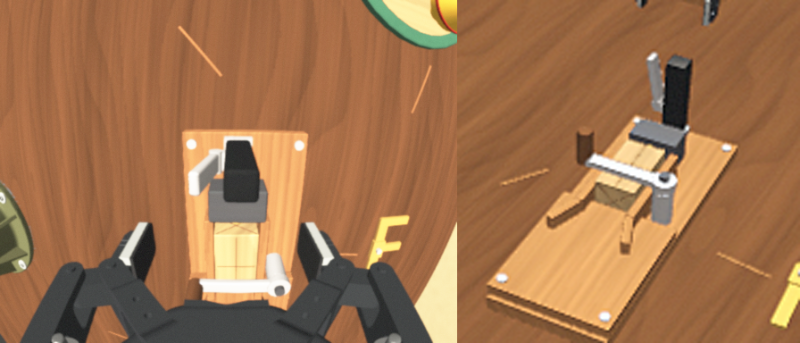

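>>> {"method": "send_rows", "body": {
  "rows": [
    [[-0.001,0.002,-0.01],[0.01,-0.015,0],0.085],
    [[0,0,-0.015],[0,0,0],0.085],
    [[0,0,-0.015],[0,0,0],0.085],
    [[0,0,-0.015],[0,0,0],0.085],
    [[0,0,-0.015],[0,0,0],0.085],
    [[0,0,-0.008],[0,0,0],0.085],
    [[0,0,0],[0,0,0],0.085],
    [[0,0,0],[0,0,0],0.085]
  ]
}}

```text
time: 28.5
ee_pos: [0.4946, 0.1979, 0.1186]
tool_rot: [0.679, 0.735, -0.001, 0.0]
contact_force: [-0.1, -0.1, -0.5]
gripper_width: 0.997
```

>>> {"method": "send_rows", "body": {
  "rows": [
    [[0,0,0],[0,0,0],0.07],
    [[0.0005,0,0],[0,0,0],0.06],
    [[0.0005,0,0],[0,0,0],0.055],
    [[0.0005,0,0],[0,0,0],0.05],
    [[0.0005,0,0],[0,0,0],0.04],
    [[0,0,0],[0,0,0],0.04],
    [[0,0,0],[0,0,0],0.04],
    [[0,0,0],[0,0,0],0.04]
  ],
  "newtons": 30
}}

```text
time: 29.5
ee_pos: [0.4996, 0.1985, 0.1218]
tool_rot: [0.679, 0.734, 0.003, 0.002]
contact_force: [3.1, 1.0, -2.0]
gripper_width: 0.516
```

>>> {"method": "send_rows", "body": {
  "rows": [
    [[0,0,0],[0,0,0],0.04],
    [[0,0,0],[0,0,0],0.04],
    [[0,0,0],[0,0,0],0.04],
    [[0,0,0],[0,0,0],0.04],
    [[0,0,0],[0,0,0],0.04],
    [[0,0,0],[0,0,0],0.04],
    [[0,0,0],[0,0,0],0.04],
    [[0,0,0],[0,0,0],0.04]
  ],
  "newtons": 38
}}

```text
time: 30.5
ee_pos: [0.4997, 0.1985, 0.1219]
tool_rot: [0.679, 0.734, 0.003, 0.002]
contact_force: [2.4, 0.3, -1.5]
gripper_width: 0.514
```

```bash
python3 - <<'E'
from bench import robot
import cv2,numpy as np
c=robot.capture("scene");cv2.imwrite("pics/s6.png",cv2.resize(c["frame"][90:250,190:350,::-1],(560,560),interpolation=cv2.INTER_CUBIC))
E
```

View pics/s6.png

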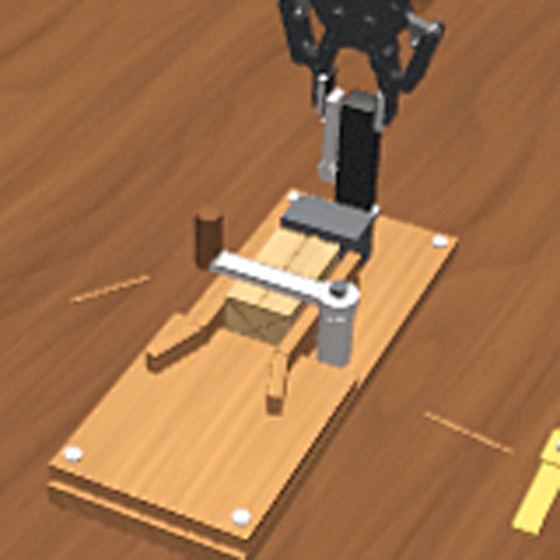

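>>> {"method": "send_rows", "body": {
  "rows": [
    [[0,0,0],[0,0,0],0.055],
    [[0,0,0],[0,0,0],0.07],
    [[-0.002,0,0],[0,0,0],0.085],
    [[-0.002,0,0],[0,0,0],0.085],
    [[0,0,0],[0,0,0],0.085],
    [[0,0,0],[0,0,0],0.085],
    [[0,0,0],[0,0,0],0.085],
    [[0,0,0],[0,0,0],0.085]
  ]
}}

```text
time: 31.55
ee_pos: [0.4948, 0.1984, 0.122]
tool_rot: [0.679, 0.734, 0.003, 0.002]
contact_force: [-0.0, 0.1, -0.2]
gripper_width: 0.993
```

>>> {"method": "send_rows", "body": {
  "rows": [
    [[0,0,0.015],[0,0,0],0.085],
    [[0,0,0.02],[0,0,0],0.085],
    [[0,0,0.025],[0,0,0],0.085],
    [[0,0,0.03],[0,0,0],0.085],
    [[0,0,0.02],[0,0,0],0.085],
    [[0,0,0],[0,0,0],0.085],
    [[0,0,0],[0,0,0],0.085],
    [[0,0,0],[0,0,0],0.085]
  ]
}}

```text
time: 32.55
ee_pos: [0.4944, 0.1983, 0.2397]
tool_rot: [0.679, 0.734, 0.004, 0.003]
contact_force: [-0.4, -0.0, -0.4]
gripper_width: 0.994
```

```bash
python3 - <<'E'
from bench import robot
import cv2,numpy as np
c=robot.capture("scene");cv2.imwrite("pics/s7.png",cv2.resize(c["frame"][:,60:444,::-1],(576,576),interpolation=cv2.INTER_CUBIC))
E
```

```text
(no output)
```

View pics/s7.png

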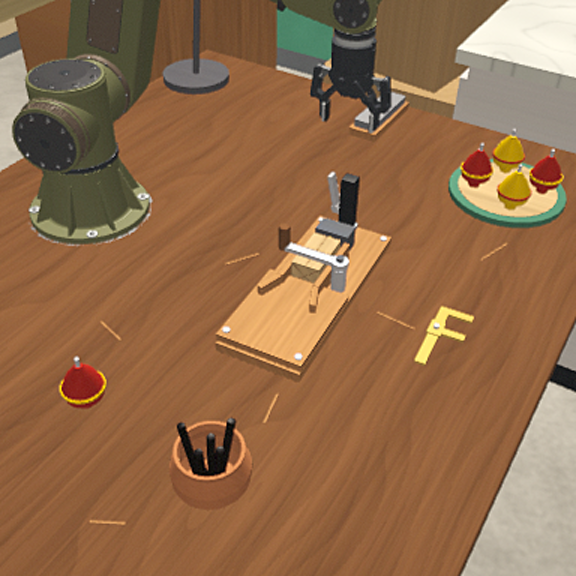

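The last picture shows the lever shut across the seated blank (around 320,255), the trigger sprung back (around 335,190), the bystanders in place and the gripper clear.

```bash
python3 -c "
from bench import robot
print(robot.finish_job())"
```

```text
the job is handed in; nothing more can be done
None
```

The job is done and handed in, at about 32.6 s on the robot's clock. No check failed or disagreed, but I have no direct view of the punched end, and force was read only at the end of each one-second call.

- **Blank:** I straightened it with a light 20 N grip, slid it into the rails, let go, and pushed its tail until the nose met the end wall. The highest push I read was 31 N. Pressing the tail past the catch read about 29 N (limit 45 N). The fingertips stopped at z 67.9 mm, against a nominal top of 68 mm. The wrist picture then showed the top level, with corners at jig y of about 3.5 to 102 mm.
- **Lever:** I swung it round to its stop by the knob, with a highest reading of 35 N there. It measured about 1.39 rad open at the start, and the pictures afterwards show it straight across the blank.
- **Trigger:** I squeezed it until the finger opening was 44 mm (about 45 mm is fully squeezed). It did not move further when I raised the grip to 38 N. I then let go, and the last picture shows it sprung back.
- **Bystanders:** the top, pot and calipers look unmoved in the last picture. I compared them by eye only.

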